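Stroke the flip-caps of a tube row shut

TASK

Four tubes in one row of the aluminium block still have their blue flip-caps standing open. With the fingertips, close them in one gentle, unbroken stroke along the row: start at the end of the row on the caps' hinge side, so that every cap folds down ahead of the fingers one after another, and keep the fingertips down at cap level from the first cap to the last, until all four lie shut. Do not bend a cap backwards, do not lift or shift the block or the vial standing in it, and leave everything else on the bench where it is.

Things in the scene. Friction and masses are not known exactly. Their poses are not given: they have to be found in the camera images.
- block: Loose aluminium tube block, 200 x 120 x 70 mm, 3.8 kg, flat on the bench; origin at the centre of its underside, z up. Its x axis runs along the two rows of four, from the caps' hinge side to their tab side: the direction of the stroke. Open blue caps: row at y = -30 mm, x = -63, -21, 21, 63 mm. Row at y = +30: white caps already shut, and the vial at x = 21. Tubes are firm in the block.
- tube1 (a point): Top centre of tube 1's cap as it lies when shut, 87.5 mm above the bench (a point of the block; it does not move with the cap). Tube 1 is the first of the stroke. Before it, on the hinge side, the block's top is bare at 70 mm; the tubes' rims are at 80.5 mm.
- tube2 (a point): The same point for tube 2, 42 mm further along the block's +x.
- tube3 (a point): The same point for tube 3.
- tube4 (a point): The same point for tube 4, the last of the stroke.
- cap1 (a joint): Angle of blue cap 1: 0 shut, 1.57 upright, more = bent back to the block's -x. Starts at 0.5 to 1.3. The cap is a low-domed disc 31 mm across, 7 mm thick, with a tab reaching 21 mm past the tube's axis on the +x side; its hinge lies across the row 17 mm before the axis, 78 mm above the bench. The hinge has slight friction (0.014 N m), no spring: the cap stays where it is left.
- cap2 (a joint): Angle of blue cap 2, likewise.
- cap3 (a joint): Angle of blue cap 3, likewise.
- cap4 (a joint): Angle of blue cap 4, likewise.
- vial_mid (a point): Mid-height of the loose brown glass vial with black screw cap, 19 mm across and 90 mm tall, standing in a hole of the block's other row, its top 105 mm above the bench. To be left alone.
- pen: Bystander: white marker pen with red cap, 130 mm long along its x, 14 mm thick, lying on the bench beside the block; origin at its underside's middle.
- dishes: Bystander: stack of two small culture dishes, 55 mm across, 26 mm tall, near the tab end of the block; origin at the centre of the underside.
- plate: Bystander: lidded 96-well plate, 86 x 128 x 15 mm; origin at the centre of the underside.
- bottle: Bystander: brown bottle with blue cap, 66 mm across, 130 mm tall; origin at the centre of the underside.
- beaker: Bystander: glass beaker, 72 mm across, 85 mm tall; origin at the centre of the underside.
- slidebox: Bystander: green slide box, 87 x 102 x 35 mm; origin at the centre of the underside.
Not all that is in view belongs to the job. What is shaped like the block but pink is not meant.

How it is judged (in metres and radians):
On the way, in this order (a step that is already met when the one before it is completed fails the run):
1. cap 1, at the start of the row, is shut (value of joint cap1 below 0.14 rad), for 0.05 s.
2. then cap 2 is shut (value of joint cap2 below 0.14 rad), for 0.05 s.
3. then cap 3 is shut (value of joint cap3 below 0.14 rad), for 0.05 s.
4. then cap 4 is shut (value of joint cap4 below 0.14 rad), for 0.05 s.
At the end, for the whole second after the job is handed in: All four blue caps shut to within 0.14 rad (8 degrees), the block flat and at rest within 20 mm of where it stood, the vial still down and upright in its hole, and the bystanders within 20 mm of where they stood (value of joint each of cap1, cap2, cap3, cap4 below 0.14 rad and distance of each of block, pen, dishes, plate, bottle, beaker, slidebox from where it was at the start of the episode below 0.02 m and angle between block's own z axis and vertical below 0.05 rad and linear speed of block below 0.01 m/s and z of vial_mid in the frame of block below 0.065 m and angle between vial_mid's own z axis and vertical below 0.2 rad); the robot touches nothing.
It fails at once if the hand lifted off the row (some 30 mm or more above cap level) between the first cap and the last (value of joint cap1 below 0.14 rad and value of joint cap4 above 0.25 rad and height (world z) of the grasp point above 0.14 m).
It fails at once if a cap was bent backwards past upright (value of joint any of cap1, cap2, cap3, cap4 above 1.75 rad).
It fails at once if the caps or the block were pressed hard (over 30 N) (contact force between the fingers and block above 30 N).
It fails at once if the block was lifted, tipped or shifted (30 mm), or the vial in it pulled up or knocked (height (world z) of block above 0.008 m or angle between block's own z axis and vertical above 0.1 rad or distance of block from where it was at the start of the episode above 0.03 m or z of vial_mid in the frame of block above 0.068 m or angle between vial_mid's own z axis and vertical above 0.25 rad).
It fails at once if a bystander was disturbed (distance of any of pen, dishes, plate, bottle, beaker, slidebox from where it was at the start of the episode above 0.02 m).
It also fails if it takes over 48 s, if anything falls off the work surface, if the arm or the gripper's body presses on something with over 40 N, if the wrist force passes 120 N, or if a joint passes its speed limit or range.

ROBOT

A 7-joint arm with a two-finger parallel gripper is mounted at the origin on the work surface. World frame = base frame: x ahead of the robot, y to its left, z up, the work surface at z = 0. Lengths are in m, angles in degrees, forces in N, time in s.
With the tool pointing down it reaches from about 0.4 to 0.9 m from the base axis. Payload 5.6 kg.
Tool frame: the origin (TCP) lies between the finger pads; the fingertips stand 17 mm ahead of it and the grasp point (between the pads) lies 2 mm behind it (tip_reach is the distance from the TCP to the fingertips, in m); z points along the fingers, y is the line along which they close (so a half turn about z gives the same grasp; the last joint's range is limited). The gripper opens to 92 mm and grips with 3 to 60 N. Pads are 20 mm wide; open, the fingers measure 128 mm over their backs; the gripper's body (75 mm by 189 mm) begins 69 mm behind the grasp point.
Start: joints at [66.291, 26.786, -0.665, 91.828, 0.344, 61.387, -3.226], TCP at [0.235, -0.606, 0.232] pointing down, gripper open.
Joint ranges: [-144.91, 144.91], [-17.63, 115.5], [-89.93, 88.59], [15.96, 139.68], [-74.01, 254.01], [8.47, 105.57], [-167.45, 167.45]. Speed limits (degrees/s): [147.25, 147.25, 180, 180, 180, 180, 180].

INTERFACE

Orientations are given as a 3x3 rotation matrix whose columns are the frame's x, y, z axes.
In Python, from station import * gives the robot as it stands.
- The arm moves only by the tool carry_out, never from a script. Its argument "steps" is a list of rows, each an object with "travel": the shift along the world's x, y, z each as a share of 30 mm, from -1 to 1, a list of three; "dr": the turn, a rotation vector about the world's x, y, z each as a share of 6 degrees, from -1 to 1, a list of three; "fingers": the opening, from 0 (shut) to 1 (fully open). In form: [{"travel": [tx, ty, tz], "dr": [rx, ry, rz], "fingers": fingers}, ...]. A call has 1 to 10 rows; each row shifts and turns the commanded pose from where the row before left it; what a row does not reach is not made up. A row lasts 1/12 s, in which the tool goes at most 41.7 mm and 7.16 degrees, less where a joint would pass 70% of its speed; a pose out of reach is approached as far as the arm can. A call with a number of a shift or a turn outside -1 to 1 is refused whole. A call with a gripper value outside its range is refused whole. The fingers move at their own pace and stop on an object; "force" is the grip in N (left out, the last holds). Time passes only in rows, so rows that do not move let the fingers close. It gives the time, the measured TCP pose, the force, the opening and the grip force at its end, in the units of the state.
- read_state(): the state, without advancing time (a new reading comes with each control period).
- snapshot(name): name is "scene" or "top" or "wrist"; returns (picture, depth): 420x560x3 uint8, red, green, blue; 420x560 float32, m along the optical axis (not along the pixel's ray), 0 where there is no reading.
- camera_params(name): a dict with "mtx" (3x3 intrinsics, pixels), "k1" (the pictures are not rectified: a ray, as slopes to the right and down, at radius r is drawn at 1 + k1 r^2 times it, then the intrinsics apply), "rvec" (rotation vector, rad) and "tvec" (3), from world to camera coordinates, as OpenCV has them; the wrist camera has in their place "tool_from_camera" (4x4, takes a point from camera to tool coordinates, whose origin is the TCP and whose axes are the flange's). Camera axes: x right, y down, z forward; pixel columns grow to the right and rows downward; lengths in m; the calibration is good to about 2 mm. A picture is of the moment at which its call begins: read the wrist's pose just before it. camera_params takes no time and is no camera call.
- job_done(): hands the job in; it is judged then, once.
The state is a dict: "time_s": time; "joint_positions": joint angles; "joint_velocities": joint speeds; "joint_torque": joint torques, N m; "eef_pos": TCP position; "tool_rot": TCP orientation; "contact_force": force on the tool from outside, world axes, zero at the start; "torque": the same for the moment, N m; "opening": finger opening in m; "gripper_force": force on a finger pad.
Only numpy, scipy, OpenCV 4.12 (cv2) and the standard library are available. Lean on these libraries where they do the work, as an engineer would, in place of code of your own. Each camera call takes 0.05 s, during which the arm holds its last target. There are 200 camera calls.

## Working session

There is one attempt and no reset: what is moved stays moved. The work goes in short steps, Python scripts to look and compute and a tool call to move; the robot and the scene stay as the last step left them, time stands still between calls to the robot, and variables do not carry over. Pictures are saved under pics/ and viewed, at most 10 in all, crops included, and the job is handed in when it is done.

Besides the shell and the picture viewer there is one more tool, called as a command line: name --argument value ..., lists and objects as JSON in quotes. carry_out: Moves the arm, as the interface text tells. Its arguments: {"type":"object","properties":{"steps":{"type":"array"},"force":{"type":"number"}},"required":["steps"]}

```bash
ls; mkdir -p pics; cat > h.py <<'E'
from station import *
import numpy as np, cv2
def shot(n,fn):
    p,d=snapshot(n); cv2.imwrite('pics/'+fn+'.png',p[:,:,::-1]); np.savez('pics/'+fn+'.npz',p=p,d=d); return p,d
def world(n,u,v,z):
    c=camera_params(n);R=cv2.Rodrigues(np.array(c['rvec'],float))[0];t=np.array(c['tvec'],float).ravel()
    K=np.array(c['mtx'],float);a=(u-K[0,2])/K[0,0];b=(v-K[1,2])/K[1,1]
    x,y=a,b
    for _ in range(20):
        s=1+c['k1']*(x*x+y*y);x,y=a/s,b/s
    return R,t,np.array([x,y,1.])
def onplane(n,u,v,z):
    R,t,r=world(n,u,v,z);o=-R.T@t;d=R.T@r;return o+d*(z-o[2])/d[2]
def bydepth(n,u,v,dep):
    R,t,r=world(n,u,v,0);return R.T@(r*dep-t)
E
python3 - <<'E'
from h import *
for n in ['scene','top']: shot(n,n+'0')
s=read_state();print(s['time_s'],s['eef_pos'],s['tool_rot'],s['opening'],s['contact_force'])
E
```

```text
pics
0.1 [ 0.2353058  -0.60539317  0.23076366] [[ 9.32070565e-01  3.62276156e-01 -6.70080369e-04]
 [ 3.62276756e-01 -9.32069532e-01  1.39260352e-03]
 [-1.20054444e-04 -1.54075930e-03 -9.99998806e-01]] 0.09220251502050884 [ 0.26743423 -0.42379293  0.45599508]
```

View pics/top0.png

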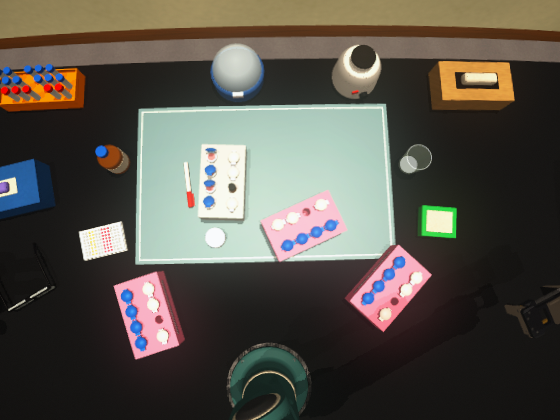

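View pics/scene0.png

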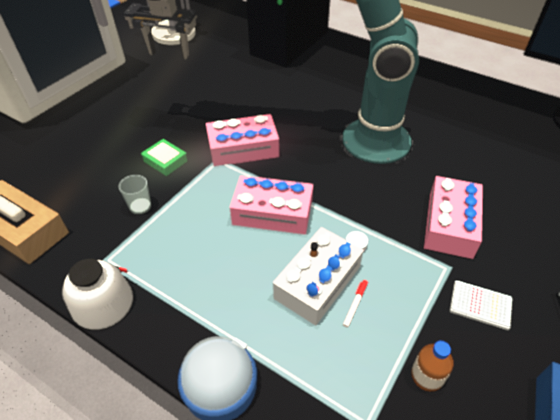

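The target is the silver block at top-picture (222,182). The look-alikes are the pink blocks at (303,226), (390,288) and (148,315), which the task excludes. The caps are at about (210,155), (210,171), (209,187) and (209,202). The dishes at (215,238) mark the tab end, and the pen is at (188,185).

```bash
python3 - <<'E'
from h import *
p=np.load('pics/top0.npz');im=p['p'][130:260,160:270,::-1];d=p['d']
cv2.imwrite('pics/c1.png',cv2.resize(im,None,fx=4.6,fy=4.6,interpolation=cv2.INTER_CUBIC))
for n,u,v,z in [('tl',202,145,.07),('tr',246,145,.07),('bl',200,219,.07),('br',244,219,.07),('dish',215,238,.026),('pen',189,185,.01),('vial',232,188,.105)]:
    print(n,onplane('top',u,v,z).round(3),bydepth('top',u,v,d[v,u]).round(3))
c=camera_params('top');print(c); print(bydepth('top',300,150,d[150,300]))
R=cv2.Rodrigues(np.array(c['rvec'],float))[0];print(-R.T@np.array(c['tvec']).ravel())
E
```

```text
tl [0.66  0.167 0.07 ] [0.66  0.167 0.072]
tr [0.657 0.047 0.07 ] [ 0.679  0.051 -0.002]
bl [0.457 0.173 0.07 ] [ 0.465  0.185 -0.001]
br [0.454 0.056 0.07 ] [0.459 0.058 0.026]
dish [0.408 0.139 0.026] [0.408 0.139 0.028]
pen [0.562 0.215 0.01 ] [0.562 0.215 0.01 ]
vial [0.532 0.083 0.105] [0.532 0.083 0.105]
{'mtx': array([[381.27692891,   0.        , 272.00184475],
       [  0.        , 381.27692891, 214.79650312],
       [  0.        ,   0.        ,   1.        ]]), 'k1': -0.07796057677983206, 'rvec': array([ 2.14045288, -2.19327167,  0.13896287]), 'tvec': array([-0.00810946,  0.46918231,  1.03104389])}
[ 6.60222584e-01 -1.06269074e-01  2.47559190e-04]
[ 0.34623166 -0.00553957  1.07858345]
```

View pics/c1.png

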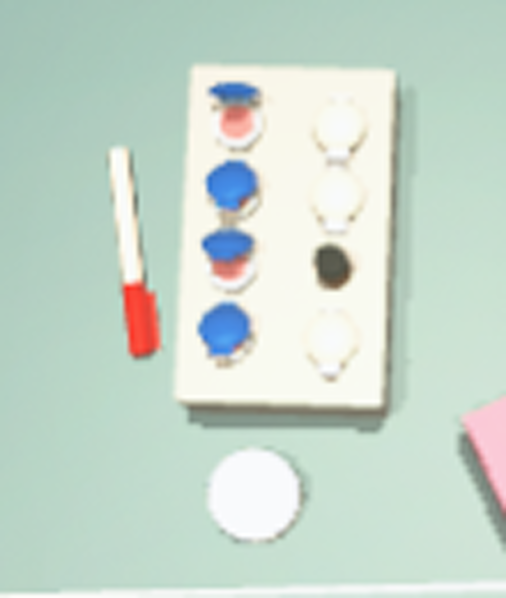

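The crop confirms the silver block with four open blue caps, hinges toward the picture top and tabs toward the dishes. Its top-face corners in the crop are (191,66), (396,71), (384,405) and (177,400).

```bash
python3 - <<'E'
from h import *
P=lambda a,b,z:onplane('top',160+(a+.5)/4.6-.5,130+(b+.5)/4.6-.5,z)
obs=[((-.1,-.06),(191,66),.07),((-.1,.06),(396,71),.07),((.1,.06),(384,405),.07),((.1,-.06),(177,400),.07),
((-.063,.03),(338,125),.0875),((-.021,.03),(337,196),.0875),((.063,.03),(331,336),.0875),((.021,.03),(333,267),.105)]
A=np.array([o[0] for o in obs]);B=np.array([P(*o[1],o[2])[:2] for o in obs])
a=A[:,0]+1j*A[:,1];b=B[:,0]+1j*B[:,1]
am,bm=a.mean(),b.mean();r=np.vdot(a-am,b-bm);r/=abs(r)
res=b-(bm+r*(a-am));print(np.round(1000*res,1))
c=bm-r*am;print('block',c,'yaw',np.degrees(np.angle(r)))
for n,l in [('start',-.115-.03j),('t1',-.063-.03j),('t2',-.021-.03j),('t3',.021-.03j),('t4',.063-.03j),('end',.1-.03j)]: print(n,np.round(c+r*l,4))
for e in ['pen tip',(118,148),'pen end',(147,352),'dish',(254,494)]:
    print(e if isinstance(e,str) else P(*e,.014))
E
```

```text
[ 1. +1.3j  0.6-0.7j  1.4-0.2j  1.3-0.1j -0.8+0.8j -1. -0.2j  1.4+0.2j
 -3.9-1.j ]
block (0.559475385523235+0.11340990499672898j) yaw 177.22665027265268
start (0.6758+0.1378j)
t1 (0.6239+0.1403j)
t2 (0.5819+0.1424j)
t3 (0.54+0.1444j)
t4 (0.498+0.1464j)
end (0.461+0.1482j)
pen tip
[0.62930428 0.22510288 0.014     ]
pen end
[0.50042064 0.20665109 0.014     ]
dish
[0.41177119 0.1415282  0.014     ]
```

The fit is good to about 1 mm. The stroke runs along world (-0.9988, 0.0484), starting from TCP (0.676, 0.138). First I travel high, closing and aligning the fingers on the way.

carry_out --steps '[{"travel": [0.49, 0.827, 0], "dr": [0, 0, -0.4], "fingers": 0}, {"travel": [0.49, 0.827, 0], "dr": [0, 0, -0.4], "fingers": 0}, {"travel": [0.49, 0.827, 0], "dr": [0, 0, -0.4], "fingers": 0}, {"travel": [0.49, 0.827, 0], "dr": [0, 0, -0.4], "fingers": 0}, {"travel": [0.49, 0.827, 0], "dr": [0, 0, -0.4], "fingers": 0}, {"travel": [0.49, 0.827, 0], "dr": [0, 0, -0.4], "fingers": 0}, {"travel": [0.49, 0.827, 0], "dr": [0, 0, -0.4], "fingers": 0}, {"travel": [0.49, 0.827, 0], "dr": [0, 0, -0.4], "fingers": 0}, {"travel": [0.49, 0.827, 0], "dr": [0, 0, -0.4], "fingers": 0}, {"travel": [0.49, 0.827, 0], "dr": [0, 0, -0.4], "fingers": 0}]' --force 10

```text
time_s: 0.93
eef_pos: [0.3828, -0.3563, 0.2313]
tool_rot: [[0.999, -0.05, -0.0], [-0.05, -0.999, 0.0], [-0.001, -0.0, -1.0]]
contact_force: [0.3, -0.9, -0.0]
opening: 0.0271
gripper_force: 0.0
```

```bash
python3 -c "
from station import *
s=read_state();print(s['joint_positions'],s['eef_pos'],s['tool_rot'],s['opening'])"
```

```text
[ 42.05080131  14.7550922   -3.25584434 109.41271131   1.00544502
  55.89262558 -54.5449973 ] [ 0.3827976  -0.35628345  0.2313372 ] [[ 9.98734394e-01 -5.02927903e-02 -4.95982581e-04]
 [-5.02926365e-02 -9.98734474e-01  3.17785154e-04]
 [-5.11337204e-04 -2.92438691e-04 -9.99999827e-01]] 0.027133119877909312
```

carry_out --steps '[{"travel": [0.49, 0.827, 0], "dr": [0, 0, 0], "fingers": 0}, {"travel": [0.49, 0.827, 0], "dr": [0, 0, 0], "fingers": 0}, {"travel": [0.49, 0.827, 0], "dr": [0, 0, 0], "fingers": 0}, {"travel": [0.49, 0.827, 0], "dr": [0, 0, 0], "fingers": 0}, {"travel": [0.49, 0.827, 0], "dr": [0, 0, 0], "fingers": 0}, {"travel": [0.49, 0.827, 0], "dr": [0, 0, 0], "fingers": 0}, {"travel": [0.49, 0.827, 0], "dr": [0, 0, 0], "fingers": 0}, {"travel": [0.49, 0.827, 0], "dr": [0, 0, 0], "fingers": 0}, {"travel": [0.49, 0.827, 0], "dr": [0, 0, 0], "fingers": 0}, {"travel": [0.49, 0.827, 0], "dr": [0, 0, 0], "fingers": 0}]'

```text
time_s: 1.77
eef_pos: [0.5298, -0.1083, 0.2313]
tool_rot: [[0.999, -0.048, -0.001], [-0.048, -0.999, 0.0], [-0.001, -0.0, -1.0]]
contact_force: [0.8, -0.7, -0.7]
opening: 0.0007
gripper_force: 0.0
```

carry_out --steps '[{"travel": [0.49, 0.827, 0], "dr": [0, 0, 0], "fingers": 0}, {"travel": [0.49, 0.827, 0], "dr": [0, 0, 0], "fingers": 0}, {"travel": [0.49, 0.827, 0], "dr": [0, 0, 0], "fingers": 0}, {"travel": [0.49, 0.827, 0], "dr": [0, 0, 0], "fingers": 0}, {"travel": [0.49, 0.827, 0], "dr": [0, 0, 0], "fingers": 0}, {"travel": [0.49, 0.827, 0], "dr": [0, 0, 0], "fingers": 0}, {"travel": [0.49, 0.827, 0], "dr": [0, 0, 0], "fingers": 0}, {"travel": [0.49, 0.827, 0], "dr": [0, 0, 0], "fingers": 0}, {"travel": [0.49, 0.827, 0], "dr": [0, 0, 0], "fingers": 0}, {"travel": [0, 0, 0], "dr": [0, 0, 0], "fingers": 0}]'

```text
time_s: 2.6
eef_pos: [0.6625, 0.1207, 0.2307]
tool_rot: [[0.999, -0.041, -0.0], [-0.041, -0.999, 0.004], [-0.0, -0.004, -1.0]]
contact_force: [-0.7, 0.7, 0.4]
opening: 0.0003
gripper_force: 0.0
```

```bash
python3 - <<'E'
from h import *
shot('wrist','w0')
E
```

```text
(no output)
```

View pics/w0.png

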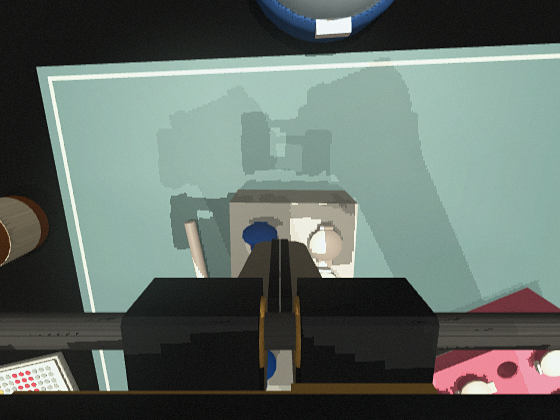

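The wrist picture shows the block's hinge-side edge at (230,203)-(356,203), cap 1 at (260,236), and the closed fingers in the middle. I check the block's position from this view.

```bash
python3 - <<'E'
from h import *
s=read_state();c=camera_params('wrist');T=np.array(c['tool_from_camera']);K=c['mtx'];R=np.array(s['tool_rot']);p=np.array(s['eef_pos'])
def W(u,v,z):
    r=cv2.undistortPoints(np.array([[[u,v]]],float),K,np.array([c['k1'],0,0,0.]))[0,0]
    d=R@T[:3,:3]@np.array([*r,1]);o=p+R@T[:3,3];return o+d*(z-o[2])/d[2]
for u,v,z in [(230,203,.07),(356,203,.07),(325,242,.0875),(260,236,.1)]: print(W(u,v,z).round(4))
c0=.5595+.1134j;r=np.exp(1j*np.radians(177.23))
print([np.round(c0+r*l,4) for l in (-.1-.06j,-.1+.06j,-.063+.03j)], p, s['contact_force'])
E
```

```text
[0.6595 0.1655 0.07  ]
[0.6545 0.0483 0.07  ]
[0.6236 0.0797 0.0875]
[0.6358 0.1371 0.1   ]
[np.complex128(0.6623+0.1685j), np.complex128(0.6565+0.0486j), np.complex128(0.621+0.0804j)] [0.66167482 0.11754399 0.23054575] [-0.86124564  0.60627974 -0.10986757]
```

Both views agree within 3 mm. I move over to the start and descend short of cap level.

carry_out --steps '[{"travel": [0.26, 0.33, 0], "dr": [0, 0, -0.07], "fingers": 0}, {"travel": [0.26, 0.33, 0], "dr": [0, 0, 0], "fingers": 0}, {"travel": [0, 0, -0.7], "dr": [0, 0, 0], "fingers": 0}, {"travel": [0, 0, -0.8], "dr": [0, 0, 0], "fingers": 0}, {"travel": [0, 0, -0.8], "dr": [0, 0, 0], "fingers": 0}, {"travel": [0, 0, -0.8], "dr": [0, 0, 0], "fingers": 0}, {"travel": [0, 0, -0.5], "dr": [0, 0, 0], "fingers": 0}, {"travel": [0, 0, 0], "dr": [0, 0, 0], "fingers": 0}, {"travel": [0, 0, 0], "dr": [0, 0, 0], "fingers": 0}, {"travel": [0, 0, 0], "dr": [0, 0, 0], "fingers": 0}]'

```text
time_s: 3.48
eef_pos: [0.678, 0.1328, 0.1248]
tool_rot: [[0.998, -0.056, 0.002], [-0.056, -0.998, -0.0], [0.002, -0.0, -1.0]]
contact_force: [-0.3, -0.7, -0.2]
opening: 0.0007
gripper_force: 0.0
```

carry_out --steps '[{"travel": [0, 0.08, -0.2], "dr": [0, 0, 0.02], "fingers": 0}, {"travel": [0, 0.07, -0.22], "dr": [0, 0, 0.03], "fingers": 0}, {"travel": [0, 0, -0.2], "dr": [0, 0, 0], "fingers": 0}, {"travel": [0, 0, 0], "dr": [0, 0, 0], "fingers": 0}, {"travel": [0, 0, 0], "dr": [0, 0, 0], "fingers": 0}, {"travel": [0, 0, 0], "dr": [0, 0, 0], "fingers": 0}]'

```text
time_s: 3.98
eef_pos: [0.6775, 0.1379, 0.105]
tool_rot: [[0.999, -0.05, 0.0], [-0.05, -0.999, -0.0], [0.0, 0.0, -1.0]]
contact_force: [0.1, -0.3, 0.2]
opening: 0.0004
gripper_force: 0.0
```

```bash
python3 - <<'E'
from h import *
p,d=shot('scene','s1');im=p[200:340,250:400,::-1]
cv2.imwrite('pics/s1c.png',cv2.resize(im,None,fx=4,fy=4,interpolation=cv2.INTER_CUBIC))
s=read_state();print(s['eef_pos'],s['contact_force'])
E
```

```text
[0.6775713  0.13792981 0.1051727 ] [-0.62269705 -0.52879109 -0.16938342]
```

View pics/s1c.png

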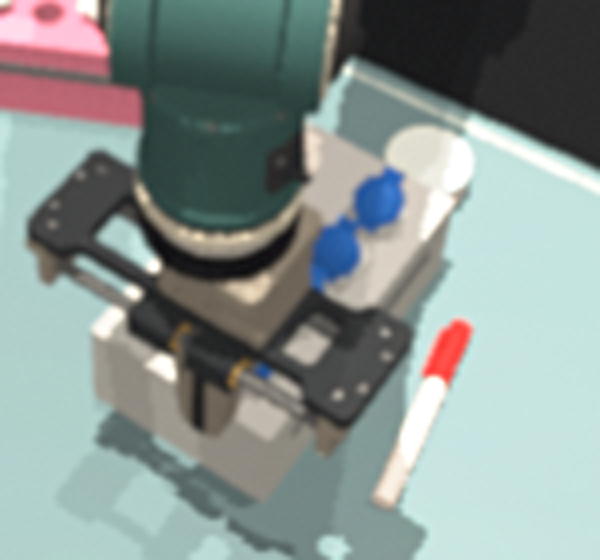

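The scene crop shows the fingers at about (205,430), over the hinge end in line with the blue row. Caps 3 and 4 are visible at (337,250) and (380,200), and nothing is touched yet. I start the stroke at 5 mm per row.

carry_out --steps '[{"travel": [-0.166, 0.008, 0], "dr": [0, 0, 0], "fingers": 0}, {"travel": [-0.166, 0.008, 0], "dr": [0, 0, 0], "fingers": 0}, {"travel": [-0.166, 0.008, 0], "dr": [0, 0, 0], "fingers": 0}, {"travel": [-0.166, 0.008, 0], "dr": [0, 0, 0], "fingers": 0}, {"travel": [-0.166, 0.008, 0], "dr": [0, 0, 0], "fingers": 0}, {"travel": [-0.166, 0.008, 0], "dr": [0, 0, 0], "fingers": 0}]'

```text
time_s: 4.53
eef_pos: [0.6479, 0.1394, 0.1058]
tool_rot: [[0.999, -0.05, 0.002], [-0.05, -0.999, 0.0], [0.002, -0.0, -1.0]]
contact_force: [1.2, -0.4, 0.3]
opening: 0.0007
gripper_force: 0.6
```

carry_out --steps '[{"travel": [-0.166, 0.008, 0], "dr": [0, 0, 0], "fingers": 0}, {"travel": [-0.166, 0.008, 0], "dr": [0, 0, 0], "fingers": 0}, {"travel": [-0.166, 0.008, 0], "dr": [0, 0, 0], "fingers": 0}, {"travel": [-0.166, 0.008, 0], "dr": [0, 0, 0], "fingers": 0}]'

```text
time_s: 4.87
eef_pos: [0.6269, 0.1404, 0.1049]
tool_rot: [[0.999, -0.05, -0.0], [-0.05, -0.999, -0.0], [-0.0, 0.0, -1.0]]
contact_force: [1.0, 1.1, 1.2]
opening: 0.0001
gripper_force: 0.4
```

carry_out --steps '[{"travel": [-0.12, 0.006, 0], "dr": [0, 0, 0], "fingers": 0}, {"travel": [-0.1, 0.005, 0], "dr": [0, 0, 0], "fingers": 0}, {"travel": [0, 0, 0], "dr": [0, 0, 0], "fingers": 0}, {"travel": [0, 0, 0], "dr": [0, 0, 0], "fingers": 0}]'

```text
time_s: 5.2
eef_pos: [0.6205, 0.1407, 0.1049]
tool_rot: [[0.999, -0.05, -0.001], [-0.05, -0.999, -0.0], [-0.001, 0.0, -1.0]]
contact_force: [-0.9, -1.0, 1.0]
opening: 0.0008
gripper_force: 0.5
```

```bash
python3 - <<'E'
from h import *
s=read_state();print(s['eef_pos'],s['contact_force'])
p,d=shot('scene','s2');q,_=shot('wrist','w2')
a=cv2.resize(p[210:330,250:380,::-1],(520,480),interpolation=cv2.INTER_CUBIC)
b=cv2.resize(q[180:420,140:420,::-1],(280,240)); 
o=np.zeros((480,800,3),np.uint8);o[:,:520]=a;o[:240,520:]=b;cv2.imwrite('pics/m2.png',o)
E
```

```text
[0.62049096 0.1407123  0.10486563] [-0.91950967 -0.99966515  0.96165224]
```

View pics/m2.png

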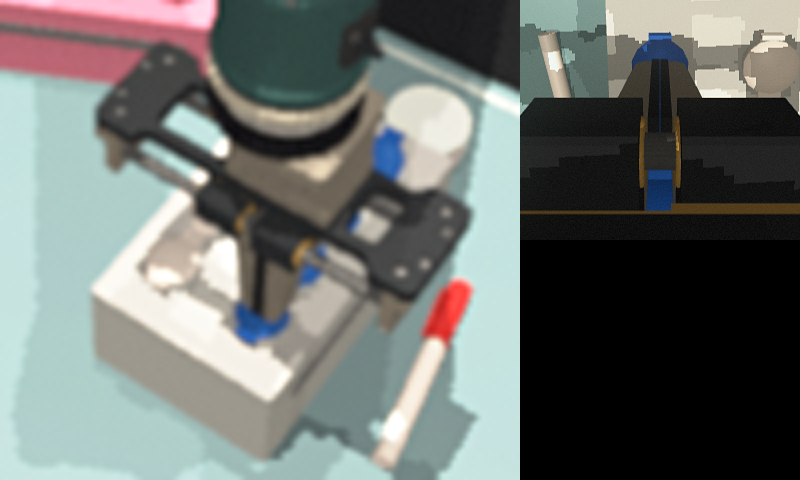

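Cap 1 lies down under the fingertips at (262,325) in the left panel. The tip is at 87.9 mm with about 1 N of contact. I continue the stroke.

carry_out --steps '[{"travel": [-0.166, 0.008, 0], "dr": [0, 0, 0], "fingers": 0}, {"travel": [-0.166, 0.008, 0], "dr": [0, 0, 0], "fingers": 0}, {"travel": [-0.166, 0.008, 0], "dr": [0, 0, 0], "fingers": 0}, {"travel": [-0.166, 0.008, 0], "dr": [0, 0, 0], "fingers": 0}, {"travel": [-0.166, 0.008, 0], "dr": [0, 0, 0], "fingers": 0}, {"travel": [-0.166, 0.008, 0], "dr": [0, 0, 0], "fingers": 0}, {"travel": [-0.166, 0.008, 0], "dr": [0, 0, 0], "fingers": 0}, {"travel": [-0.1, 0.005, 0], "dr": [0, 0, 0], "fingers": 0}]'

```text
time_s: 5.97
eef_pos: [0.5823, 0.1426, 0.105]
tool_rot: [[0.999, -0.05, -0.0], [-0.05, -0.999, -0.0], [-0.0, 0.0, -1.0]]
contact_force: [-0.1, 0.4, -0.1]
opening: 0.0004
gripper_force: 0.2
```

carry_out --steps '[{"travel": [-0.16, 0.008, 0], "dr": [0, 0, 0], "fingers": 0}, {"travel": [-0.16, 0.008, 0], "dr": [0, 0, 0], "fingers": 0}, {"travel": [-0.16, 0.008, 0], "dr": [0, 0, 0], "fingers": 0}, {"travel": [-0.16, 0.008, 0], "dr": [0, 0, 0], "fingers": 0}, {"travel": [-0.16, 0.008, 0], "dr": [0, 0, 0], "fingers": 0}, {"travel": [-0.16, 0.008, 0], "dr": [0, 0, 0], "fingers": 0}, {"travel": [-0.16, 0.008, 0], "dr": [0, 0, 0], "fingers": 0}, {"travel": [-0.16, 0.008, 0], "dr": [0, 0, 0], "fingers": 0}, {"travel": [-0.12, 0.006, 0], "dr": [0, 0, 0], "fingers": 0}]'

```text
time_s: 6.72
eef_pos: [0.5403, 0.1447, 0.1049]
tool_rot: [[0.999, -0.05, -0.001], [-0.05, -0.999, -0.0], [-0.001, 0.0, -1.0]]
contact_force: [0.7, 0.1, 0.1]
opening: 0.0003
gripper_force: 0.2
```

carry_out --steps '[{"travel": [-0.16, 0.008, 0], "dr": [0, 0, 0], "fingers": 0}, {"travel": [-0.16, 0.008, 0], "dr": [0, 0, 0], "fingers": 0}, {"travel": [-0.16, 0.008, 0], "dr": [0, 0, 0], "fingers": 0}, {"travel": [-0.16, 0.008, 0], "dr": [0, 0, 0], "fingers": 0}, {"travel": [-0.16, 0.008, 0], "dr": [0, 0, 0], "fingers": 0}, {"travel": [-0.16, 0.008, 0], "dr": [0, 0, 0], "fingers": 0}, {"travel": [-0.16, 0.008, 0], "dr": [0, 0, 0], "fingers": 0}, {"travel": [-0.16, 0.008, 0], "dr": [0, 0, 0], "fingers": 0}, {"travel": [-0.12, 0.006, 0], "dr": [0, 0, 0], "fingers": 0}]'

```text
time_s: 7.47
eef_pos: [0.4984, 0.1467, 0.105]
tool_rot: [[0.999, -0.05, -0.0], [-0.05, -0.999, -0.0], [-0.0, 0.0, -1.0]]
contact_force: [-0.3, -0.3, -0.4]
opening: 0.0006
gripper_force: 0.2
```

carry_out --steps '[{"travel": [-0.16, 0.008, 0], "dr": [0, 0, 0], "fingers": 0}, {"travel": [-0.16, 0.008, 0], "dr": [0, 0, 0], "fingers": 0}, {"travel": [-0.16, 0.008, 0], "dr": [0, 0, 0], "fingers": 0}, {"travel": [-0.16, 0.008, 0], "dr": [0, 0, 0], "fingers": 0}, {"travel": [0, 0, 0], "dr": [0, 0, 0], "fingers": 0}, {"travel": [0, 0, 0], "dr": [0, 0, 0], "fingers": 0}]'

```text
time_s: 7.97
eef_pos: [0.4797, 0.1477, 0.105]
tool_rot: [[0.999, -0.05, -0.0], [-0.05, -0.999, -0.0], [-0.0, 0.0, -1.0]]
contact_force: [-0.5, -0.6, -0.3]
opening: 0.0006
gripper_force: 0.0
```

```bash
python3 - <<'E'
from h import *
s=read_state();print(s['eef_pos'],s['contact_force'])
p,d=shot('scene','s3')
cv2.imwrite('pics/m3.png',cv2.resize(p[210:330,250:380,::-1],None,fx=4.5,fy=4.5,interpolation=cv2.INTER_CUBIC))
E
```

```text
[0.47967754 0.14768495 0.10500263] [-0.52446159 -0.58053801 -0.26538368]
```

View pics/m3.png

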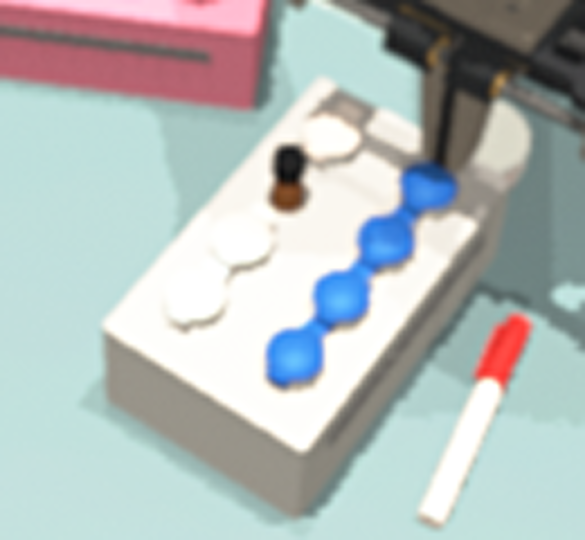

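All four caps look flat: (295,355), (342,298), (387,240) and (430,188) under the tip. The vial and block look undisturbed. I lift straight up and verify the cap tops by depth.

carry_out --steps '[{"travel": [0, 0, 0.2], "dr": [0, 0, 0], "fingers": 0}, {"travel": [0, 0, 0.5], "dr": [0, 0, 0], "fingers": 0}, {"travel": [0, 0, 0.8], "dr": [0, 0, 0], "fingers": 0}, {"travel": [0, 0, 0.9], "dr": [0, 0, 0], "fingers": 0}, {"travel": [0, 0, 0.9], "dr": [0, 0, 0], "fingers": 0}, {"travel": [0, 0, 0.9], "dr": [0, 0, 0], "fingers": 0}, {"travel": [0.1, -0.5, 0.3], "dr": [0, 0, 0], "fingers": 0}, {"travel": [0.2, -0.9, 0], "dr": [0, 0, 0], "fingers": 0}, {"travel": [0.2, -0.9, 0], "dr": [0, 0, 0], "fingers": 0}, {"travel": [0.2, -0.9, 0], "dr": [0, 0, 0], "fingers": 0}]'

```text
time_s: 8.85
eef_pos: [0.5014, 0.0507, 0.241]
tool_rot: [[0.999, -0.049, 0.001], [-0.049, -0.999, 0.0], [0.001, -0.0, -1.0]]
contact_force: [0.7, 1.1, 0.6]
opening: 0.0006
gripper_force: 0.0
```

carry_out --steps '[{"travel": [0.2, -0.95, 0], "dr": [0, 0, 0], "fingers": 0}, {"travel": [0.2, -0.95, 0], "dr": [0, 0, 0], "fingers": 0}, {"travel": [0.2, -0.95, 0], "dr": [0, 0, 0], "fingers": 0}, {"travel": [0, -0.95, 0], "dr": [0, 0, 0], "fingers": 0}, {"travel": [0, -0.95, 0], "dr": [0, 0, 0], "fingers": 0}, {"travel": [0, -0.5, 0], "dr": [0, 0, 0], "fingers": 0}, {"travel": [0, 0, 0], "dr": [0, 0, 0], "fingers": 0}, {"travel": [0, 0, 0], "dr": [0, 0, 0], "fingers": 0}]'

```text
time_s: 9.52
eef_pos: [0.5189, -0.1061, 0.2402]
tool_rot: [[0.999, -0.052, 0.0], [-0.052, -0.999, 0.0], [0.0, -0.0, -1.0]]
contact_force: [-0.5, -0.3, 0.4]
opening: 0.0008
gripper_force: 0.0
```

```bash
python3 - <<'E'
from h import *
p,d=shot('top','t4')
cv2.imwrite('pics/t4c.png',cv2.resize(p[130:260,160:270,::-1],None,fx=4.6,fy=4.6,interpolation=cv2.INTER_CUBIC))
hsv=cv2.cvtColor(p,cv2.COLOR_RGB2HSV);m=cv2.inRange(hsv,(100,120,40),(130,255,255));m[:,:195]=0;m[:,250:]=0;m[:140]=0;m[225:]=0
P=np.array([bydepth('top',u,v,d[v,u]) for v,u in np.argwhere(m)])
c0=.5595+.1134j;r=np.exp(1j*np.radians(177.23));L=(P[:,0]+1j*P[:,1]-c0)/r
for t in (-.063,-.021,.021,.063):
    k=abs(L.real-t)<.021;f=np.polyfit(L.real[k]-t,P[k,2],1)
    print(t,k.sum(),'z med/max',np.median(P[k,2]).round(4),P[k,2].max().round(4),'slope',f.round(3),'x range',(L.real[k]-t).min().round(3),(L.real[k]-t).max().round(3))
s=read_state();print(s['time_s'],s['eef_pos'],s['contact_force'])
E
```

```text
-0.063 93 z med/max 0.0853 0.0902 slope [0.014 0.085] x range -0.016 0.019
-0.021 98 z med/max 0.086 0.092 slope [-0.085  0.086] x range -0.016 0.018
0.021 101 z med/max 0.0857 0.0916 slope [-0.076  0.086] x range -0.018 0.019
0.063 100 z med/max 0.0853 0.0924 slope [-0.09   0.085] x range -0.016 0.019
9.5667 [ 0.51905797 -0.10486736  0.24021501] [ 0.11707393  0.17130683 -0.71572802]
```

View pics/t4c.png

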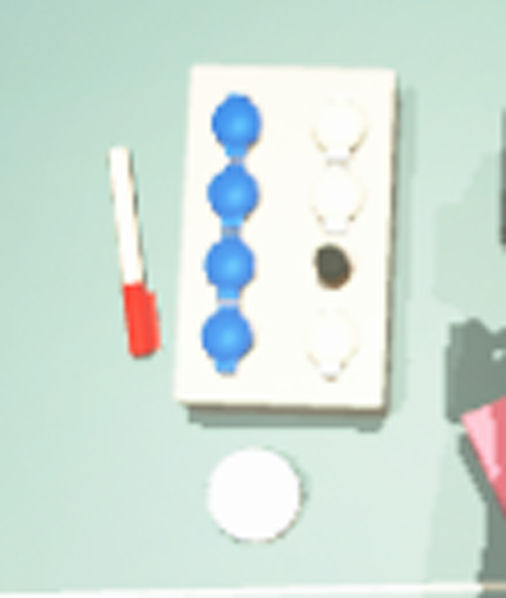

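The top view shows all four caps flat, with block, pen, dishes and vial unmoved. Cap 1's slope looks slightly different, so I average more depth frames.

```bash
python3 - <<'E'
from h import *
from scipy.stats import theilslopes
F=[snapshot('top') for _ in range(12)];p=F[0][0];D=np.array([f[1] for f in F]);D[D==0]=np.nan
d=np.nanmedian(D,0);print('noise',np.nanmedian(np.nanstd(D,0)))
hsv=cv2.cvtColor(p,cv2.COLOR_RGB2HSV);m=cv2.inRange(hsv,(100,120,40),(130,255,255));m[:,:195]=0;m[:,250:]=0;m[:140]=0;m[225:]=0
P=np.array([bydepth('top',u,v,d[v,u]) for v,u in np.argwhere(m)])
c0=.5595+.1134j;r=np.exp(1j*np.radians(177.23));L=(P[:,0]+1j*P[:,1]-c0)/r
for t in (-.063,-.021,.021,.063):
    x=L.real-t;y=L.imag+.03;k=(abs(x)<.021)
    prof=[np.round(1000*np.median(P[k&(abs(x-q)<.003)&(abs(y)<.012),2]),1) for q in (-.012,-.006,0,.006,.012,.017)]
    kk=k&(np.hypot(x,y)<.012)
    print(t,prof,theilslopes(P[kk,2],x[kk])[0].round(3))
E
```

```text
noise 0.0018471293
-0.063 [np.float64(84.3), np.float64(86.3), np.float64(86.8), np.float64(86.0), np.float64(83.7), np.float64(83.3)] -0.007
-0.021 [np.float64(86.5), np.float64(87.1), np.float64(86.7), np.float64(85.9), np.float64(83.6), np.float64(83.1)] -0.064
0.021 [np.float64(85.3), np.float64(86.3), np.float64(86.7), np.float64(85.5), np.float64(83.7), np.float64(83.0)] -0.035
0.063 [np.float64(85.9), np.float64(87.4), np.float64(87.0), np.float64(86.1), np.float64(84.3), np.float64(83.0)] -0.068
```

All four cap profiles match: tops about 87 mm, tab sides about 83 mm. I hand the job in.

```bash
python3 -c "
from station import *
print(job_done())"
```

```text
the job is handed in; nothing more can be done
None
```

All four blue caps are shut after one low stroke from the hinge side. Depth and camera checks showed the caps flat and the block, vial, pen and dishes where they stood. The job is handed in; no verdict came back.

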